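# Unlock the bench controller and set both sliders

## Robot

A 6-joint arm with a two-finger parallel gripper is mounted at the origin on the work surface. World frame = base frame: x ahead of the robot, y to its left, z up, the work surface at z = 0. Lengths are in m, angles in rad, forces in N, time in s.
With the tool pointing down it reaches from about 0.35 to 0.875 m from the base axis. Payload 15.5 kg.
Tool frame: the origin (TCP) lies at the centre of the arm's flange, where the gripper is bolted on; the fingertips stand env.tip_reach ahead of it and the grasp point (between the pads) lies 155 mm ahead of it (env.tip_reach is the distance from the TCP to the fingertips, in m); z points along the fingers, y is the line along which they close (so a half turn about z gives the same grasp; the last joint's range is limited). The gripper opens to 85 mm and grips with 20 to 120 N. Pads are 22 mm wide; open, the fingers measure 114 mm over their backs; the gripper's body (76 mm by 85 mm) begins 54 mm behind the grasp point. The pads swing forward as they close: fully open they stand 13 mm farther back than shut.
Start: joints at [1.163, 0.494, 1.345, -0, 1.302, -0.096], TCP at [0.192, 0.595, 0.405] pointing down, gripper open.
Joint ranges: [-2.91, 2.91], [-0.82, 2.16], [0.22, 2.67], [-1.22, 4.37], [0.12, 2.79], [-3.08, 3.08]. Speed limits (rad/s): [1.89, 1.89, 2.57, 3.01, 3.01, 3.01].

## Interface

Orientations are given as a unit quaternion [x, y, z, w].
In Python, from rig import env gives the robot as it stands. Calls block until the motion is done:
- env.reach(position, orientation): joint-space move of the TCP to a pose.
- env.move_straight(position, rotation=None, feed=0.15, contact_N=None): straight line of the TCP; rotation=None keeps the orientation; feed is the mean speed in m/s. With contact_N (N) it stops when the force on the tool has changed by that much, and returns True; else False.
- env.set_joints(angles): joint-space move.
- env.set_gripper(opening): opening from 0.0 (shut) to 1.0 (fully open); the grip force is fixed at half the most; returns when the fingers have stopped.
- env.pause(seconds).
- env.ik(position, orientation): joint angles nearest the present ones, or None.
- env.snapshot(name): name is "side" or "top" or "wrist"; returns a dict with "color" (420x560x3 uint8, blue, green, red), "z_map" (420x560 float32, m along the optical axis (not along the pixel's ray), 0 where there is no reading), "K" (3x3 intrinsics, pixels), "rvec" (rotation vector, rad) and "tvec" (3), from world to camera coordinates, as OpenCV has them; the wrist camera has in their place "mount" (4x4, takes a point from camera to tool coordinates, whose origin is the TCP and whose axes are the flange's). Camera axes: x right, y down, z forward; pixel columns grow to the right and rows downward; lengths in m; the calibration is good to about 2 mm. A picture is of the moment at which its call begins: read the wrist's pose just before it.
A pose or a line that the arm cannot do raises env.IKError and nothing moves.
- env.finish_job(): hands the job in; it is judged then, once.
Readings, each from a call of its own:
- env.current_time_s(): time.
- env.current_joints(): joint angles.
- env.current_joint_velocities(): joint speeds.
- env.current_joint_efforts(): joint torques, N m.
- env.current_tcp_pos(): TCP position.
- env.current_tool_rot(): TCP orientation.
- env.current_wrist_force(): force on the tool from outside, world axes, zero at the start.
- env.current_wrist_torque(): the same for the moment, N m.
- env.current_width(): opening from 0.0 (shut) to 1.0 (fully open).
- env.current_grip_force(): force on a finger pad.
Only numpy, scipy, OpenCV 4.12 (cv2) and the standard library are available. Lean on these libraries where they do the work, as an engineer would, in place of code of your own. Each camera call takes 0.05 s, during which the arm holds its last target. There are 200 camera calls.

## Task

Pull the steel lock bar straight up out of the grey controller box, where it is plugged in across both tracks, and lay it gently, not dropping it from a height, in the empty steel tray. Then slide the two black slider caps along their tracks so that the line on each is level with the aluminium pointer beside its track. Leave the pointers where they are and do not knock over or shove away the spray can and the jar.

Things in the scene. Friction and masses are not known exactly. Their poses are not given: they have to be found in the camera images.
- controller: fixed grey box, 260 x 300 x 50 mm (x, y, z). Origin: centre of its underside; its flat top is 50 mm up. Its y axis runs along the two tracks, at x = -55 mm (near) and +55 mm (far). Black fuse caps, 26 mm across, 20 mm tall, stand on it at x = 0, y = +115 and -115 mm. The lock bar crosses the tracks at y = 0, between each cap and its pointer.
- lockbar: 0.25 kg. Origin: underside of its boss, at the start on the box top's middle, axes as the box's. Steel bar 170 mm along x, 16 wide, z 12 to 26 mm, on a boss 44 x 26 mm. Rubber grip fin in the middle: 46 mm along x, 14 thick along y, z 26 to 66 mm. Brass plug 26 x 14 mm, z 0 down to -24 mm, held by a sprung detent: about 10 N straight up frees it. It cannot stand alone: it tips on its side.
- tray: fixed empty open steel tray, 220 x 130 mm (x, y), 35 mm tall, walls and floor 4 mm. Origin: centre of its underside. It stands to the left or right of the controller.
- tub: fixed open cardboard tub of bolts, 200 x 130 mm (x, y), 70 mm tall, in four compartments, on the other side of the controller from the tray. Origin: centre of its underside. An obstacle only.
- near_slider_top (a point): The near track's slider cap: black block 52 mm across the track, 24 mm along it, its top 37 mm and its lower edge 1 mm above the box top; pale line across its top. This point: middle of its top, on the line. Runs along the controller's y axis, y = -95 to +95 mm, with about 2 N of friction, and stays where it is left; can be pushed from either side.
- near_pointer (a point): The near track's aluminium pointer, 35 x 14 mm, 10 mm tall, on the box top between track and edge; stiff but not fixed. This point: top of its inner tip, 35 mm outward of the track's middle; axes as the controller's. The cap is set when its line is level with this point along the controller's y axis.
- far_slider_top (a point): The far track's slider cap: black block 52 mm across the track, 24 mm along it, its top 37 mm and its lower edge 1 mm above the box top; pale line across its top. This point: middle of its top, on the line. Runs along the controller's y axis, y = -95 to +95 mm, with about 2 N of friction, and stays where it is left; can be pushed from either side.
- far_pointer (a point): The far track's aluminium pointer, 35 x 14 mm, 10 mm tall, on the box top between track and edge; stiff but not fixed. This point: top of its inner tip, 35 mm outward of the track's middle; axes as the controller's. The cap is set when its line is level with this point along the controller's y axis.
- spraycan: upright aluminium spray can with a black cap, 62 mm across, 180 mm tall, beside the controller's -y end. Origin: centre of its underside.
- jar: upright glass jar with a steel lid, 72 mm across, 110 mm tall, beside the controller's +y end. Origin: centre of its underside.
There are look-alikes about, which are no part of the job. What is shaped like the lockbar but blue, orange or turquoise is not meant.

How it is judged:
By the outcome, as a careful person would: the job done as asked, in the order asked, and still so for the second after the job is handed in, with the robot touching nothing.
It also fails if it takes over 69 s, if anything falls off the work surface, if the arm or the gripper's body presses on something with over 40 N, if the wrist force passes 120 N, or if a joint passes its speed limit or range.

## Working session

There is one attempt and no reset: what is moved stays moved. The work goes in short steps, each a Python script; the robot and the scene stay as the last script left them, time stands still between calls to the robot, and variables do not carry over. Pictures are saved under pics/ and viewed, at most 10 in all, crops included, and the job is handed in when it is done.

```bash
mkdir -p pics; cat > h.py <<'E'
import numpy as np,cv2
from rig import env
from scipy.spatial.transform import Rotation as R
def cloud(s):
    z=s["z_map"];K=s["K"];v,u=np.mgrid[:z.shape[0],:z.shape[1]]
    P=np.stack([(u-K[0,2])/K[0,0]*z,(v-K[1,2])/K[1,1]*z,z],-1)
    if "mount" in s: raise Exception
    Rm=cv2.Rodrigues(np.array(s["rvec"],float))[0]
    W=(P-np.array(s["tvec"]).reshape(3))@Rm
    W[z==0]=np.nan
    return W
E
python3 - <<'E'
from h import *
import pickle
for n in ("top","side"):
    s=env.snapshot(n);pickle.dump(s,open(n+".pkl","wb"));cv2.imwrite(f"pics/{n}0.png",cv2.resize(s["color"],(784,588)))
    W=cloud(s);print(n,W[::105,::140].round(3).tolist())
print(env.tip_reach,env.current_time_s(),env.current_tool_rot())
E
```

```text
top [[[1.475, 1.181, -0.477], [1.476, 0.585, -0.495], [1.474, -0.023, -0.508], [1.475, -0.643, -0.527]], [[0.903, 0.985, -0.206], [0.817, 0.424, -0.0], [0.809, -0.007, -0.0], [0.799, -0.436, 0.006]], [[0.476, 0.734, 0.166], [0.491, 0.418, 0.001], [0.476, 0.0, 0.055], [0.471, -0.407, 0.04]], [[0.227, 0.584, 0.39], [0.183, 0.412, 0.004], [0.175, 0.005, 0.002], [0.168, -0.401, 0.003]]]
side [[[-0.275, 1.025, 0.386], [0.2, 0.548, 0.423], [0.948, 1.814, 0.287], [1.471, 1.165, 0.339]], [[0.011, -0.062, 0.355], [0.044, 1.831, -0.281], [0.633, 0.691, 0.049], [1.477, 1.001, -0.128]], [[-0.043, -0.073, 0.195], [0.127, 0.174, 0.0], [0.441, 0.014, 0.049], [0.614, -0.231, 0.18]], [[-0.104, -0.102, -0.0], [0.133, -0.168, 0.0], [0.372, -0.233, -0.001], [0.613, -0.301, -0.001]]]
0.1734 0.1 [ 1.55289502e-01  9.87868864e-01 -5.08697641e-04 -1.37897923e-04]
```

View pics/top0.png

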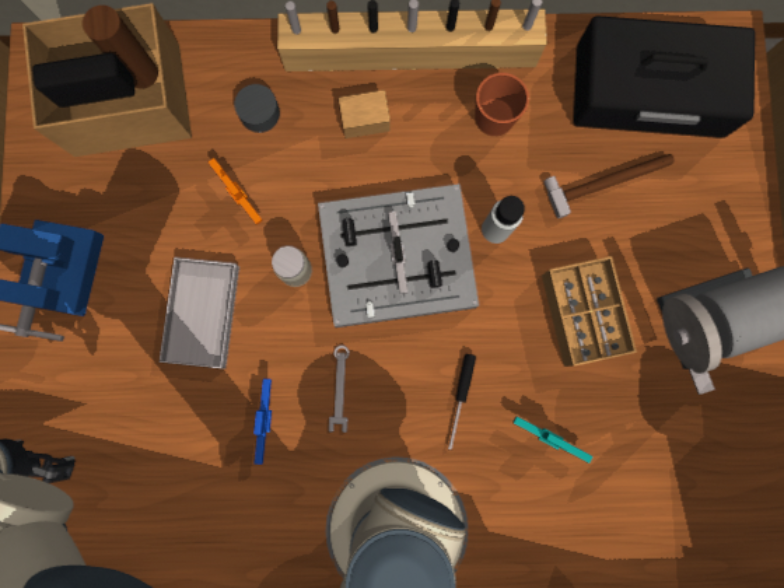

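View pics/side0.png

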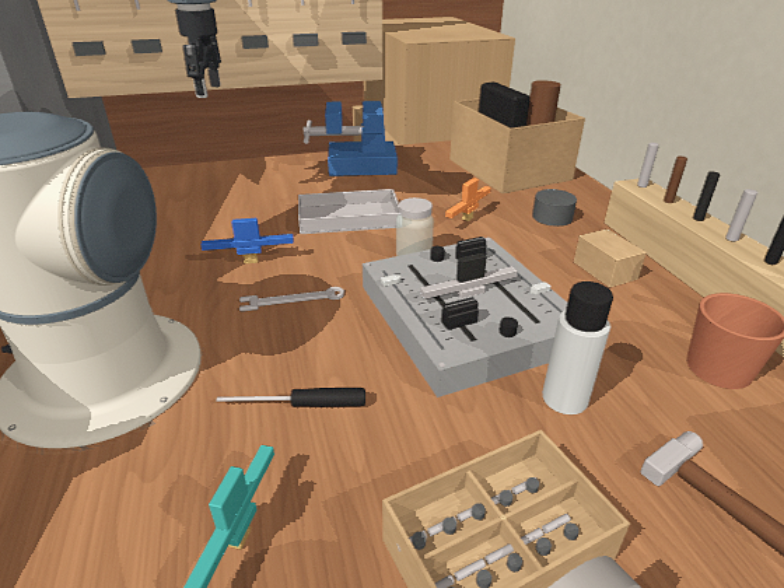

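Top view: box centre about (398,255), lock bar fin (398,248), near cap (434,273), near pointer (370,310), far cap (348,232), far pointer (410,200), jar (290,265), can (503,220), tray (200,313). The blue, orange and turquoise bars are decoys. The side view agrees.

```bash
python3 - <<'E'
from h import *
import pickle
S={n:pickle.load(open(n+".pkl","rb")) for n in("top","side")}
W={n:cloud(S[n]) for n in S}
def rect(p):
    r=cv2.minAreaRect((p[:,:2]*1000).astype(np.float32));return np.round(r[0],1),np.round(r[1],1),round(r[2],2)
Wt=W["top"]
w=Wt[115:240,215:350].reshape(-1,3);w=w[~np.isnan(w[:,0])]
top=w[abs(w[:,2]-.05)<.008]
def trim(p): # keep largest
    return p
print("box",rect(top),np.median(top[:,2]))
(c,sz,a)=rect(top)
c=np.array(c)/1000
ang=a if a<45 else a-90
th=np.deg2rad(ang); print("yaw",ang)
Rz=np.array([[np.cos(th),-np.sin(th)],[np.sin(th),np.cos(th)]])
np.savez("box.npz",c=c,th=th)
for n in W:
    w=W[n].reshape(-1,3);col=S[n]["color"].reshape(-1,3);L=np.c_[(w[:,:2]-c)@Rz,w[:,2]-.05]
    inn=(abs(L[:,0])<.128)&(abs(L[:,1])<.148)
    print(n,"box top z",np.median(L[inn,2]))
    def rep(name,m):
        m=inn&m
        if m.sum()<3: print(name,"few");return
        q=L[m];print(n,name,m.sum(),"min",q.min(0).round(4),"max",q.max(0).round(4),"med",np.median(q,0).round(4))
    x,y,z=L.T
    rep("near cap",(abs(x+.055)<.03)&(z>.030)&(z<.045)&(abs(y)>.015))
    rep("far cap",(abs(x-.055)<.03)&(z>.030)&(z<.045)&(abs(y)>.015))
    rep("near ptr",(x<-.085)&(z>.006)&(z<.014))
    rep("far ptr",(x>.085)&(z>.006)&(z<.014))
    rep("fuse+",(abs(x)<.02)&(y>.09)&(z>.014)&(z<.026))
    rep("fuse-",(abs(x)<.02)&(y<-.09)&(z>.014)&(z<.026))
    rep("fin",(abs(x)<.035)&(abs(y)<.03)&(z>.055))
    rep("bar",(abs(x)>.035)&(abs(y)<.025)&(z>.020)&(z<.03))
w=Wt[175:275,105:180].reshape(-1,3)
t=w[(w[:,2]>.028)&(w[:,2]<.042)];print("tray",rect(t))
for nm,(r0,r1,c0,c1),zz in (("jar",(165,220,185,230),.11),("can",(130,185,335,385),.18)):
    w=Wt[r0:r1,c0:c1].reshape(-1,3);t=w[abs(w[:,2]-zz)<.012];print(nm,len(t),rect(t) if len(t) else np.nanmax(w[:,2]))
# enlarged crop
s=S["top"]["color"][125:240,110:385];cv2.imwrite("pics/crop0.png",cv2.resize(s,(790,330),interpolation=cv2.INTER_CUBIC))
E
```

```text
box (array([561.3,  -7.5]), array([261.7, 399.4]), 6.84) 0.04993334751970483
yaw 6.84
top box top z 0.00035823268447188195
top near cap 121 min [-0.0814 -0.0808  0.03  ] max [-0.0301 -0.0621  0.0422] med [-0.0562 -0.0708  0.0367]
top far cap 116 min [0.028  0.0791 0.0301] max [0.0806 0.0979 0.0435] med [0.053  0.089  0.0361]
top near ptr 71 min [-0.1273 -0.1346  0.006 ] max [-0.0853  0.1446  0.0138] med [-0.1058  0.0661  0.0086]
top far ptr 60 min [ 0.0868 -0.143   0.006 ] max [0.1253 0.1145 0.0135] med [ 0.1082 -0.0458  0.0096]
top fuse+ 62 min [-0.012   0.0988  0.0149] max [0.0103 0.1227 0.0249] med [-0.0014  0.1111  0.0194]
top fuse- 60 min [-0.0133 -0.1295  0.0141] max [ 0.0103 -0.1064  0.0246] med [-0.0008 -0.1185  0.02  ]
top fin 87 min [-0.0237 -0.0105  0.0551] max [0.0218 0.0032 0.0736] med [-0.0011 -0.0038  0.0658]
top bar 186 min [-0.0853 -0.0118  0.02  ] max [0.0836 0.0045 0.0298] med [-0.0372 -0.0035  0.0256]
side box top z 0.0003030652418440638
side near cap 182 min [-0.0812 -0.0831  0.0301] max [-0.0288 -0.0637  0.0385] med [-0.0571 -0.0766  0.036 ]
side far cap 110 min
[... 177 characters left out ...]
0.0101]
side far ptr 66 min [ 0.0909 -0.055   0.0064] max [ 0.1242 -0.0391  0.0127] med [ 0.1068 -0.0491  0.0103]
side fuse+ 57 min [-0.0126  0.0964  0.0148] max [0.0119 0.1201 0.0213] med [-0.0018  0.1071  0.0191]
side fuse- 101 min [-0.0124 -0.1336  0.014 ] max [ 0.0138 -0.1074  0.0217] med [-0.0007 -0.1224  0.0194]
side fin 145 min [-0.0227 -0.0142  0.0552] max [0.0233 0.003  0.0679] med [-0.0018 -0.0098  0.0642]
side bar 238 min [-0.0847 -0.0142  0.0201] max [0.0865 0.0041 0.0272] med [-0.0396 -0.0083  0.0254]
tray (array([449.1, 405.6]), array([132.1, 220.5]), 83.11)
jar 416 (array([538.4, 206.8]), array([61.2, 61.2]), 88.57)
can 289 (array([ 620.4, -224.6]), array([48.7, 48.2]), 48.41)
```

Measured: bar fin, fuse caps and bar all show the box origin at about (-1, -3.7) mm from the rectangle fit (the jar side polluted it). The sizes and heights match the specs. I'll move to a hover, refine with the wrist camera, and check IK for a tilted lay-down.

```bash
cat >> h.py <<'E'
def down(phi,tilt=0.,axis=None):
    """tool pointing down, tool y along world angle phi; then tilt about world axis"""
    y=np.array([np.cos(phi),np.sin(phi),0]);z=np.array([0,0,-1.]);r=R.from_matrix(np.c_[np.cross(y,z),y,z])
    return r if axis is None else R.from_rotvec(tilt*np.asarray(axis))*r
def wcloud():
    p=np.array(env.current_tcp_pos());r=R.from_quat(env.current_tool_rot());s=env.snapshot("wrist")
    z=s["z_map"];K=s["K"];v,u=np.mgrid[:z.shape[0],:z.shape[1]]
    P=np.stack([(u-K[0,2])/K[0,0]*z,(v-K[1,2])/K[1,1]*z,z],-1)
    M=np.array(s["mount"]);P=P@M[:3,:3].T+M[:3,3]
    W=P.reshape(-1,3)@r.as_matrix().T+p;W[z.ravel()==0]=np.nan
    return s,W.reshape(P.shape)
TH=np.deg2rad(6.84);BR=np.array([[np.cos(TH),-np.sin(TH)],[np.sin(TH),np.cos(TH)]])
BC=np.array([.5613,-.0075])+BR@[-.001,-.0037]
def bw(x,y): return BC+BR@[x,y]
def rep(L,name,m):
    q=L[m]
    if len(q)<5: print(name,"few");return
    print(name,len(q),"mid",((np.percentile(q,1,axis=0)+np.percentile(q,99,axis=0))/2*1000).round(1),"ext",(np.ptp(q,axis=0)*1000).round(1),"med",(np.median(q,0)*1000).round(1))
def report(W):
    w=W.reshape(-1,3);w=w[~np.isnan(w[:,0])];L=np.c_[(w[:,:2]-BC)@BR,w[:,2]-.05];x,y,z=L.T
    inn=(abs(x)<.128)&(abs(y)<.148)
    rep(L,"top",inn&(abs(z)<.006))
    for n,m in (("near cap",(abs(x+.055)<.03)&(z>.034)&(z<.041)&(abs(y)>.012)),("far cap",(abs(x-.055)<.03)&(z>.034)&(z<.041)&(abs(y)>.012)),
     ("near ptr",(x<-.085)&(x>-.125)&(abs(y)<.12)&(z>.007)&(z<.014)),("far ptr",(x>.085)&(x<.125)&(abs(y)<.12)&(z>.007)&(z<.014)),
     ("fuse+",(abs(x)<.02)&(y>.09)&(z>.016)&(z<.024)),("fuse-",(abs(x)<.02)&(y<-.09)&(z>.016)&(z<.024)),
     ("fin",(abs(x)<.035)&(abs(y)<.03)&(z>.062)&(z<.07)),("bar",(abs(x)>.035)&(abs(y)<.025)&(z>.022)&(z<.029))): rep(L,n,inn&m)
E
python3 - <<'E'
from h import *
import pickle
q=down(np.pi/2+TH).as_quat()
env.reach([*bw(-.02,0),.42],q)
s,W=wcloud();cv2.imwrite("pics/w0.png",s["color"]);print(env.current_time_s(),env.current_joints(),BC)
report(W)
# tray lay-down IK
tc=np.array([.4491,.4056]);tt=np.deg2rad(-6.89);tx=np.array([np.cos(tt),np.sin(tt),0]);ty=np.array([-np.sin(tt),np.cos(tt),0])
for sg in (1,-1):
  for t in (35,45,50,55):
    # lean fin toward sg*ty : rotate about tx by -sg*t
    r=down(np.pi/2+tt,np.deg2rad(-sg*t),tx);ax=-r.apply([0,0,1])
    P=np.array([*tc,.004])-sg*.045*ty+ax*(.072+.155)+[0,0,.01]
    j=env.ik(P,r.as_quat());j2=env.ik(P+[0,0,.12],r.as_quat());print(sg,t,P.round(3),None if j is None else np.round(j,2),None if j2 is None else np.round(j2,2))
w=cloud(pickle.load(open("top.pkl","rb"))).reshape(-1,3)
m=(w[:,1]>.5)&(w[:,1]<.75)&(w[:,0]>.25)&(w[:,0]<.7)&(w[:,2]>.04);print("vise",np.nanmin(w[m],0),np.nanmax(w[m],0))
E
```

```text
2.6417 [-1.34529442e-01  3.60116049e-01  1.53192655e+00  1.42881004e-04
  1.24955909e+00 -1.82549687e+00] [ 0.56074778 -0.01129276]
top 51440 mid [-1.  -0.1  0.6] ext [256.  296.    8.5] med [-28.7   4.    0.6]
near cap 1038 mid [-53.4 -69.5  36.7] ext [51.9 18.3  5.7] med [-54.3 -69.   37.2]
far cap 795 mid [55.7 90.5 36.9] ext [52.4 18.6  6.1] med [54.7 89.9 37.6]
near ptr 475 mid [-105.3   69.6   10.3] ext [31.7 14.2  6.6] med [-106.8   69.4   11.2]
far ptr 299 mid [108.3 -43.9  10.4] ext [31.4 13.9  6.5] med [109.  -43.7  11.4]
fuse+ 478 mid [  1.  112.5  19.4] ext [24.6 24.9  6.5] med [  0.7 112.1  20.6]
fuse- 476 mid [   1.6 -116.5   19.3] ext [25.4 25.5  6.6] med [   1.3 -116.1   20.3]
fin 760 mid [ 1.2 -2.2 65.9] ext [45.4 13.8  5.9] med [ 0.1 -1.8 66.4]
bar 1376 mid [ 1.2 -2.1 26.5] ext [168.7  15.6   5.1] med [-41.6  -1.9  26.4]
1 35 [0.459 0.49  0.2  ] [ 0.81  0.91  1.18 -0.35  1.57 -0.55] [ 0.81  0.77  1.11 -0.36  1.76 -0.62]
1 45 [0.463 0.52  0.175] [ 0.85  1.01  1.04 -0.42  1.76 -0.53] [ 0.85  0.88  1.   -0.44  1.92 -0.61]
1 50 [0.465 0.534 0.16 ] [ 0.87  1.07  0.98 -0.45  1.85 -0.54] [ 0.87  0.93  0.94 -0.48  2.   -0.62]
1 55 [0.466 0.546 0.144] [ 0.88  1.12  0.91 -0.49  1.94 -0.54] [ 0.88  0.99  0.89 -0.53  2.08 -0.63]
-1 35 [0.439 0.321 0.2  ] [ 0.37  0.68  1.9   1.18  0.58 -2.1 ] [ 0.37  0.46  1.82  0.84  0.74 -1.69]
-1 45 [0.435 0.291 0.175] [ 0.27  0.76  1.98  1.52  0.71 -2.56] [ 0.27  0.51  1.92  1.19  0.78 -2.11]
-1 50 [0.434 0.278 0.16 ] [ 0.22  0.81  2.01  1.63  0.81 -2.72] [ 0.22  0.55  1.96  1.34  0.84 -2.3 ]
-1 55 [0.432 0.266 0.144] [ 0.17  0.88  2.03  1.7   0.91 -2.86] [ 0.17  0.6   2.    1.46  0.91 -2.48]
vise [0.39119505 0.61864945 0.04005454] [0.64717536 0.74995265 0.16689529]
```

View pics/w0.png

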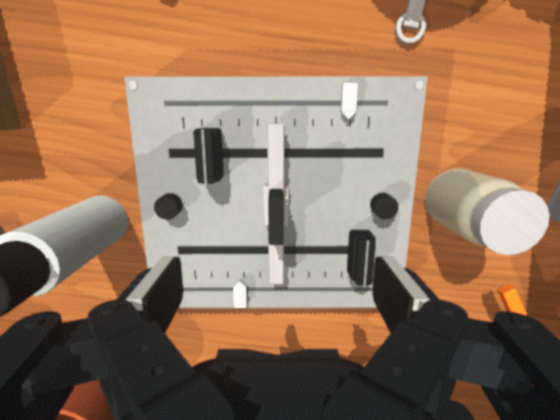

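The wrist view shows the box centred, near cap at (208,155), near pointer tip (349,118), far cap (361,257), far pointer (240,290), fin (276,215). The wrist and side cameras both put the box centre 2 mm toward -y. Relative travel is near +139 mm and far -134 mm. Grasping the bar now.

```bash
python3 - <<'E'
from h import *
p=bw(.0008,-.0018)
env.move_straight([*p,.33],feed=.2)
c=env.move_straight([*p,.253],feed=.1,contact_N=8);print("contact",c,env.current_tcp_pos())
if not c:
    f0=np.array(env.current_wrist_force());env.set_gripper(0.)
    print("dF local",BR.T@(np.array(env.current_wrist_force())-f0)[:2],env.current_width(),env.current_grip_force())
    env.move_straight([*p,.30],feed=.06);print(env.current_wrist_force(),env.current_width())
    env.move_straight([*p,.42],feed=.2);print(env.current_wrist_force(),env.current_width())
    s=env.snapshot("wrist")
    cv2.imwrite("pics/w1.png",s["color"])
print(env.current_time_s())
E
```

```text
contact False [ 0.56197596 -0.01301534  0.2536057 ]
dF local [-0.69149794  0.32147991] 0.15728273971267034 58.69572937488556
[ 0.25184606 -0.05245318 -2.36403724] 0.15623523501159345
[ 0.2968344   0.52111113 -1.95715126] 0.15427094130783067
6.55
```

View pics/w1.png

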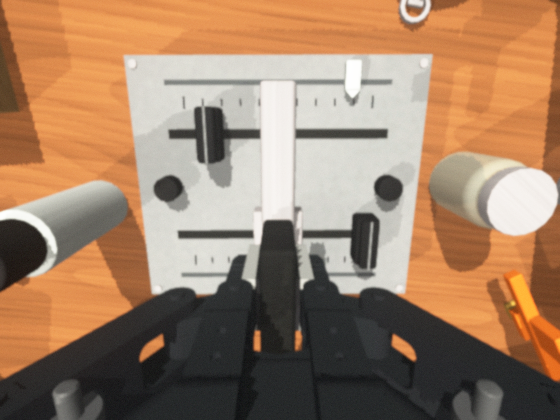

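The bar is out and held straight in the pads at (278,270). Now carrying it to the tray, tilted, and lowering it to contact.

```bash
python3 - <<'E'
from h import *
tc=np.array([.4491,.4056]);tt=np.deg2rad(-6.89);tx=np.array([np.cos(tt),np.sin(tt),0]);ty=np.array([-np.sin(tt),np.cos(tt),0])
r=down(np.pi/2+tt,np.deg2rad(50),tx);ax=-r.apply([0,0,1])
P=np.array([*tc,.004])+.042*ty+ax*(.072+.155)
q=r.as_quat()
env.reach(P+[0,0,.2],q)
env.move_straight(P+[0,0,.03],feed=.2)
c=env.move_straight(P+[0,0,-.004],feed=.025,contact_N=3)
print(c,np.array(env.current_tcp_pos())-P,env.current_wrist_force(),env.current_time_s(),env.current_width())
s=env.snapshot("side");cv2.imwrite("pics/s1.png",cv2.resize(s["color"][90:240,150:350],(800,600)))
E
```

```text
True [-6.05266911e-07  1.26772409e-05  4.33867161e-03] [-0.90885511 -1.16273624  6.31112501] 10.0667 0.15442096998774626
```

View pics/s1.png

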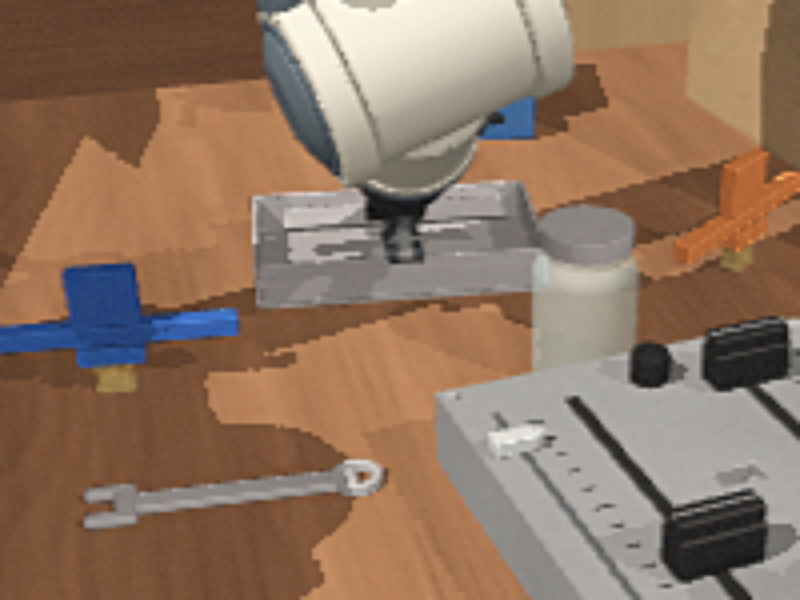

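Contact came at the predicted height, plug edge on the tray floor with the gripper at (405,240), clear of the walls. I have time for a gentle release: open slightly, then back out along the tool axis.

```bash
python3 - <<'E'
from h import *
r=R.from_quat(env.current_tool_rot());ax=-r.apply([0,0,1])
for o in (.2,.25,.3,.36): env.set_gripper(o)
env.pause(.3)
p=np.array(env.current_tcp_pos())
env.move_straight(p+ax*.03,feed=.05);env.move_straight(p+ax*.12,feed=.15)
print(env.current_wrist_force(),env.current_time_s())
env.reach([*bw(-.02,0),.42],down(np.pi/2+TH).as_quat());env.set_gripper(1.)
print(env.current_time_s(),env.current_joints())
s=env.snapshot("top");W=cloud(s);w=W[175:275,105:180].reshape(-1,3)
tc=np.array([.4491,.4056]);tt=np.deg2rad(-6.89);Rt=np.array([[np.cos(tt),-np.sin(tt)],[np.sin(tt),np.cos(tt)]])
L=np.c_[(w[:,:2]-tc)@Rt,w[:,2]];m=(abs(L[:,0])<.1)&(abs(L[:,1])<.055)&(L[:,2]>.012);print(L[m].min(0),L[m].max(0))
cv2.imwrite("pics/t1.png",cv2.resize(s["color"][120:280,100:360],(800,492)))
s,W=wcloud();report(W)
E
```

```text
[-0.13965059 -0.61220104  0.1972636 ] 12.8083
14.725 [-1.35642411e-01  3.60043470e-01  1.53203573e+00  9.66308798e-05
  1.24958756e+00 -1.82587687e+00]
[-0.08504071 -0.0504946   0.01222343] [0.08445488 0.0396603  0.03560339]
top 53971 mid [-1.1 -0.1  0.6] ext [256. 296.  12.] med [-26.8  -0.4   0.6]
near cap 1019 mid [-53.  -69.5  36.7] ext [51.2 18.2  5.7] med [-53.7 -69.   37.2]
far cap 791 mid [55.8 90.3 37. ] ext [52.5 18.3  5.9] med [54.5 89.8 37.6]
near ptr 473 mid [-105.3   69.5   10.3] ext [31.7 14.5  6.5] med [-106.8   69.1   11.2]
far ptr 292 mid [108.1 -44.1  10.4] ext [32.2 14.2  6.3] med [108.  -43.9  11.4]
fuse+ 473 mid [  0.9 112.1  19.4] ext [24.4 25.   6.6] med [  0.7 111.9  20.5]
fuse- 474 mid [   1.7 -116.5   19.4] ext [25.1 25.2  5.9] med [   1.4 -116.    20.3]
fin few
bar few
```

View pics/t1.png

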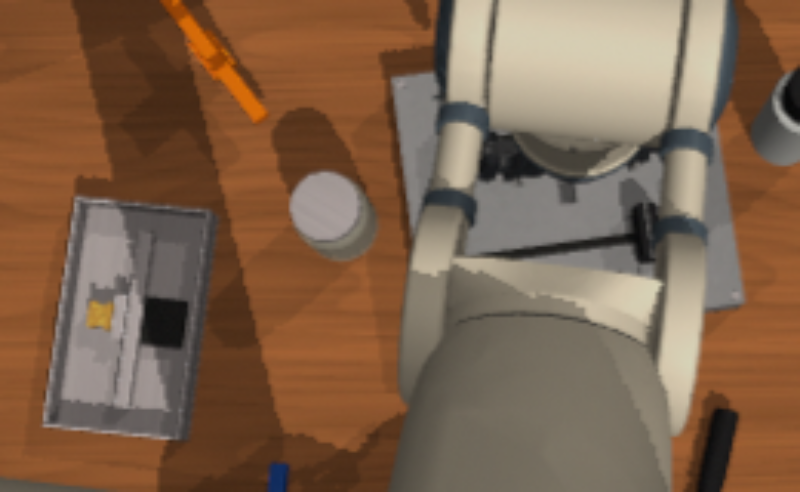

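The lock bar lies on its side inside the tray (max height 36 mm incl. noise, plug at (100,315), fin at (165,322)). The jar and can are upright. Now the sliders: grip each cap lightly and slide it.

```bash
cat >> h.py <<'E'
def slide(x,y0,y1):
    q=down(np.pi/2+TH).as_quat();z=.232
    env.set_gripper(.6)
    env.reach([*bw(x,y0),.32],q)
    if env.move_straight([*bw(x,y0),z],feed=.12,contact_N=6): print("CONTACT",env.current_tcp_pos());return False
    env.set_gripper(0.)
    print("grip",env.current_width(),"F",BR.T@np.array(env.current_wrist_force())[:2])
    env.move_straight([*bw(x,y1),z],feed=.08)
    print("F",BR.T@np.array(env.current_wrist_force())[:2],"pos",(np.array(env.current_tcp_pos())[:2]-BC)@BR)
    env.set_gripper(.6)
    env.move_straight([*bw(x,y1),.32],feed=.15)
    return True
E
python3 - <<'E'
from h import *
slide(-.0545,-.0695,.0695) and slide(.0555,.0903,-.0440)
env.reach([*bw(-.02,0),.42],down(np.pi/2+TH).as_quat())
s,W=wcloud();report(W);print(env.current_time_s())
cv2.imwrite("pics/w2.png",cv2.resize(s["color"][60:330,110:450],(755,600),interpolation=cv2.INTER_CUBIC))
import pickle;pickle.dump((s,W,env.current_tcp_pos(),env.current_tool_rot()),open("w2.pkl","wb"))
E
```

```text
grip 0.26687230888809177 F [-0.37872631  2.50704006]
F [-2.26806412  1.13592842] pos [-0.05452195  0.06957541]
grip 0.2637094954485691 F [-0.51955669 -0.07895587]
F [-0.02059734 -1.68021954] pos [ 0.05589744 -0.04423033]
top 51775 mid [-2.6 -0.   0.6] ext [255.7 296.   10.4] med [-31.6  -1.4   0.6]
near cap 1041 mid [-53.6  68.3  36.8] ext [51.9 18.2  5.8] med [-54.7  67.7  37.3]
far cap 795 mid [ 56.3 -45.2  36.8] ext [51.5 18.2  5.8] med [ 54.7 -44.9  37.5]
near ptr 473 mid [-105.5   69.6   10.3] ext [31.7 14.6  6.7] med [-107.    69.2   11.2]
far ptr 270 mid [110.5 -44.   11.1] ext [28.7 14.1  5.8] med [109.6 -43.8  11.8]
fuse+ 473 mid [  0.9 112.2  19.5] ext [25.2 25.3  6.5] med [  0.6 111.9  20.5]
fuse- 474 mid [   1.7 -116.3   19.4] ext [24.7 25.   6.7] med [   1.5 -116.1   20.3]
fin few
bar few
25.6417
```

View pics/w2.png

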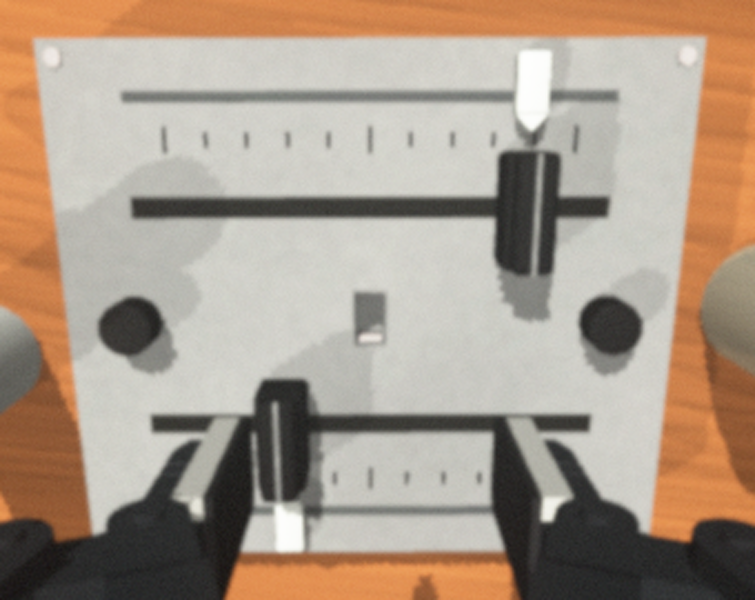

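Both caps are about 1.2 mm short according to depth. I'll measure the pale line against the pointer tip from directly above each, to remove parallax.

```bash
cat >> h.py <<'E'
def check(sg,y,name=None):
    """sg -1 near,+1 far; returns line y minus pointer y (box frame), m"""
    env.reach([*bw(-.005 if sg<0 else .085,y),.37],down(np.pi/2+TH).as_quat())
    s,W=wcloud();g=s["color"].mean(2).ravel();w=W.reshape(-1,3);L=np.c_[(w[:,:2]-BC)@BR,w[:,2]-.05]
    x,yy,z=L.T;near=abs(yy-y)<.02
    cap=near&(abs(x-sg*.055)<.02)&(z>.033)&(z<.042);ln=cap&(g>g[cap].min()*.5+g[cap].max()*.5)
    ptr=near&(abs(x)>.082)&(abs(x)<.125)&(z>.006)&(z<.015)
    e=[(np.percentile(v,1)+np.percentile(v,99))/2 for v in (yy[cap],yy[ptr])]
    tip=ptr&(abs(x)<np.percentile(abs(x[ptr]),2)+.004)
    print("cap",cap.sum(),"mid %.4f"%e[0],"line",ln.sum(),"%.4f sd %.4f"%(yy[ln].mean(),yy[ln].std()),"z %.4f"%z[ln].mean(),"ptr",ptr.sum(),"mid %.4f med %.4f tip %.4f"%(e[1],np.median(yy[ptr]),np.median(yy[tip])),"x",abs(x[ptr]).min().round(4),abs(x[ptr]).max().round(4))
    if name: cv2.imwrite(name,s["color"])
E
python3 - <<'E'
from h import *
check(-1,.0695,"pics/n1.png");check(1,-.044,"pics/f1.png");print(env.current_time_s())
a=np.hstack([cv2.imread("pics/n1.png")[:,80:480],cv2.imread("pics/f1.png")[:,80:480]]);cv2.imwrite("pics/nf1.png",a)
E
```

```text
cap 1195 mid 0.0684 line 188 0.0683 sd 0.0009 z 0.0379 ptr 665 mid 0.0698 med 0.0699 tip 0.0700 x 0.0888 0.1207
cap 1123 mid -0.0454 line 199 -0.0458 sd 0.0009 z 0.0379 ptr 480 mid -0.0443 med -0.0443 tip -0.0443 x 0.0918 0.1249
26.8167
```

View pics/nf1.png

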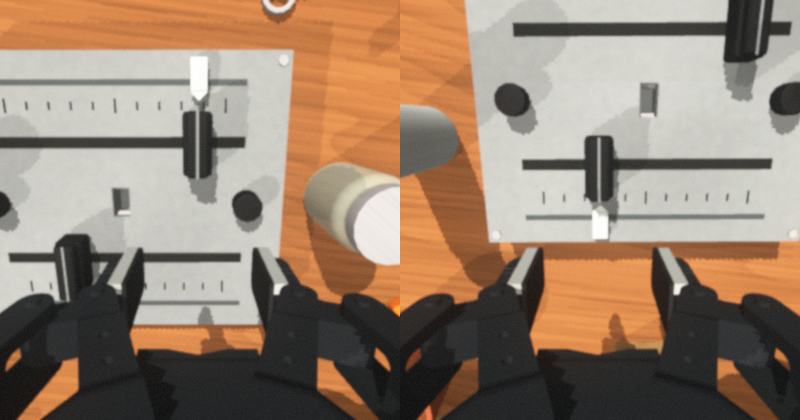

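The images show near line x≈197 vs pointer tip 199, and far line 598 vs tip 600. Both lines sit about 1.5 mm toward -y, which is consistent with the wrist camera's offset. Regripping and nudging both.

```bash
python3 - <<'E'
from h import *
slide(.0555,-.0440,-.0440+.0014);slide(-.0545,.0695,.0695+.0015)
check(-1,.0695,"pics/n2.png");check(1,-.044,"pics/f2.png");print(env.current_time_s())
cv2.imwrite("pics/nf2.png",np.hstack([cv2.resize(cv2.imread("pics/n2.png")[40:190,200:350],(400,400)),cv2.resize(cv2.imread("pics/f2.png")[110:260,205:355],(400,400))]))
E
```

```text
grip 0.26572167716110273 F [-2.52699099  0.01787882]
F [-1.49497403 -0.26501144] pos [ 0.055713  -0.0426891]
grip 0.26515409057952777 F [-1.10638515 -0.33615377]
F [-1.78771232 -0.1915664 ] pos [-0.05431768  0.07100713]
cap 1211 mid 0.0697 line 211 0.0699 sd 0.0009 z 0.0377 ptr 660 mid 0.0695 med 0.0695 tip 0.0696 x 0.0887 0.1215
cap 1135 mid -0.0440 line 192 -0.0443 sd 0.0009 z 0.0379 ptr 509 mid -0.0442 med -0.0447 tip -0.0442 x 0.0919 0.1248
34.6
```

View pics/nf2.png

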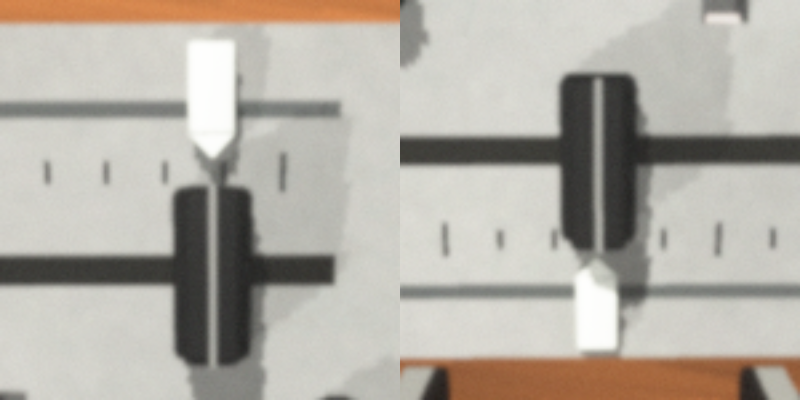

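Both lines now meet their pointer tips (near 212 vs 212, far 598 vs 597), within 0.3 mm. The robot is clear of everything.

```bash
python3 -c "
from h import *
print(env.finish_job())"
```

```text
the job is handed in; nothing more can be done
None
```

The job is handed in at about 35 s. The lock bar is lying in the tray, both slider lines measure within about 0.3 mm of their pointers, and the can and jar were not touched.

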